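# Seat a sensor probe in the wide well of a dry block

## Task

Take the flanged sensor probe out of its white dock and put it into the metal block that has one single wide well in its top (not the block with four narrow holes). Lower it upright, tip into the well, until its flange lies flat on the top of the block, and only then let go.

Things in the scene. Friction and masses are not known exactly. Their poses are not given: they have to be found in the camera images.
- probe: Loose sensor probe, round about z, upright in the dock. Steel rod 10 mm in diameter, 50 mm long, tapered tip; above it a steel flange 56 mm in diameter, 5 mm thick; on that a grey round handle 24 mm in diameter, 50 mm long (grasp this from above, any yaw). 0.08 to 0.17 kg. Origin: on the axis at the flange's underside; z up: tip at -50 mm, handle from +5 to +55 mm.
- dock: Fixed white block 66 x 66 mm on a black 76 x 76 mm base, 60 mm high in all, with one 16 mm hole, 54 mm deep, in the middle of its top; the probe hangs in it, flange resting on the top. Origin: centre of its underside, z up.
- wide_block: The right metal block, fixed, 90 x 80 mm and 68 mm high, with one single wide hole in its top. A second block of the same size and metal, with four narrow 7 mm holes, is the wrong one; either can stand to the left. Origin: centre of its underside, z up.
- well_mouth (a point): Centre of the wide well's mouth, level with the top face of the right block. The well is a vertical bore 27 mm in diameter and 54 mm deep with a small chamfer. The flange is wider than the well and comes to rest on the block's top; the probe's origin is then at the height of this point. z up.
Not all that is in view belongs to the job. What is shaped like the probe but blue or yellow is not meant.

How it is judged:
By the outcome, as a careful person would: the job done as asked, in the order asked, and still so for the second after the job is handed in, with the robot touching nothing.
It also fails if it takes over 38 s, if anything falls off the work surface, if the arm or the gripper's body presses on something with over 40 N, if the wrist force passes 120 N, or if a joint passes its speed limit or range.

## Robot

A 7-joint arm with a two-finger parallel gripper is mounted at the origin on a cart in front of the work surface, level with it; the furniture and walls round the work are solid. World frame = base frame: x ahead of the robot, y to its left, z up, the work surface at z = 0. Lengths are in m, angles in degrees, forces in N, time in s.
With the tool pointing down it reaches from about 0.425 to 0.925 m from the base axis. Payload 6.8 kg.
Tool frame: the origin (TCP) lies midway between the tips of the shut fingers; the grasp point (between the pads) lies 19 mm behind it; z points along the fingers, y is the direction in which the jaws open and shut (so a half turn about z gives the same grasp; the last joint's range is limited). The gripper opens to 88 mm and grips with 3 to 60 N. Pads are 20 mm wide; open, the fingers measure 115 mm over their backs; the gripper's body (75 mm by 178 mm) begins 61 mm behind the grasp point.
Start: joints at [-70.193, 27.33, 1.283, 89.118, -0.659, 63.558, -4.761], TCP at [0.296, 0.607, 0.223] pointing down, gripper open.
Joint ranges: [-169.35, 169.35], [-19.33, 120.38], [-80.79, 83.38], [13.8, 139.57], [-78.32, 258.32], [9.67, 109.79], [-169.56, 169.56]. Speed limits (degrees/s): [136.94, 136.94, 180, 180, 180, 180, 180].

## Interface

Orientations are given as [roll, pitch, yaw] about the fixed x, y, z axes, in that order (R = Rz(yaw) Ry(pitch) Rx(roll)).
In Python, from rig import manip gives the robot as it stands.
- The arm moves only by the shell command python3 -m jog 'ROWS' [FORCE]. ROWS is JSON, a list of rows, each a list of 7 numbers: the finger opening in cm, from 0 to 8.78, then the shift along the tool's x, y, z in cm, then the turn, a rotation vector about the tool's x, y, z in rad. In form: [[jaw, tx, ty, tz, wx, wy, wz], ...]. A call has 1 to 5 rows; each row shifts and turns the commanded pose from where the row before left it, along the tool's axes as they then stand; what a row does not reach is not made up. A row lasts 1/12 s, in which the tool goes at most 41.7 mm and 7.16 degrees, less where a joint would pass 70% of its speed; a pose out of reach is approached as far as the arm can. A call is refused whole if a number of a shift passes 4.17 or a number of a turn 0.125, either way. A call with a gripper value outside its range is refused whole. The fingers move at their own pace and stop on an object; FORCE is the grip in N (left out, the last holds). Time passes only in rows, so rows that do not move let the fingers close. It gives the time, the measured TCP pose, the force and the opening at its end, in the units of the state.
- manip.sense(): the state, without advancing time (a new reading comes with each control period).
- manip.camera(name): name is "side" or "top" or "wrist"; returns the picture (384x512x3 uint8, red, green, blue); there is no depth.
- manip.calibration(name): a dict with "vertical_fov" (degrees; the focal length in pixels is half the picture's height over the tangent of half this angle, whatever the lens; pixels are square), "cx", "cy" (the principal point, pixels), "dist_coeffs" ([k1, k2, p1, p2, k3] as OpenCV has them; the pictures are not rectified), "R" (3x3) and "t" (3): a world point X has camera coordinates R X + t. Camera axes: x right, y down, z forward; pixel columns grow to the right and rows downward; lengths in m; the calibration is good to about 2 mm. A picture is of the moment at which its call begins: read the wrist's pose just before it. calibration takes no time and is no camera call; for the wrist camera it gives the pose at the moment of the call.
- manip.sign_off(): hands the job in, once; it reports no verdict.
The state is a dict: "t": time; "joint_pos": joint angles; "joint_vel": joint speeds; "tau": joint torques, N m; "position": TCP position; "tool_rot": TCP orientation; "wrist_force": force on the tool from outside, world axes, zero at the start; "torque": the same for the moment, N m; "opening": finger opening in m.
Only numpy, scipy, OpenCV 4.12 (cv2) and the standard library are available. Lean on these libraries where they do the work, as an engineer would, in place of code of your own. Each camera call takes 0.05 s, during which the arm holds its last target.

## Working session

There is one attempt and no reset: what is moved stays moved. The work goes in short steps, Python scripts to look and compute and a shell command to move; the robot and the scene stay as the last step left them, time stands still between calls to the robot, and variables do not carry over. Pictures are saved under pics/ and viewed, and the job is handed in when it is done.

```bash
mkdir -p pics; ls
python3 - <<'E'
from rig import manip
import cv2,json
print(manip.sense())
for n in ["side","top","wrist"]:
    c=manip.calibration(n); print(n,c)
    cv2.imwrite(f"pics/{n}0.png",manip.camera(n)[:,:,::-1])
E
```

```text
pics
{'t': 0.0, 'joint_pos': array([-70.19320394,  27.37182586,   1.27952066,  89.17547534,
        -0.65865305,  63.55584967,  -4.76007536]), 'joint_vel': array([-0.01790048,  0.01569792,  0.04336487, -0.07204135, -0.05674561,
        0.03476675,  0.03065277]), 'tau': array([-5.33515449e-04, -5.82857037e+01,  1.53423954e+00, -2.72606385e+01,
       -5.43642102e-02,  1.69781980e-02,  1.48931877e-04]), 'position': array([0.29566523, 0.60617156, 0.22174891]), 'tool_rot': array([-1.79904438e+02,  6.94840397e-03,  1.54002517e+02]), 'wrist_force': array([0.75253275, 0.24783268, 0.27247531]), 'torque': array([-0.01840174, -0.01100395, -0.03279031]), 'opening': 0.08815986520719252}
side {'vertical_fov': 44.46358361367643, 'cx': 253.42246621910886, 'cy': 191.30238445787762, 'dist_coeffs': array([-0.14046962,  0.        ,  0.        ,  0.        ,  0.        ]), 'R': array([[ 0.90867005, -0.41727964, -0.01401593],
       [-0.28005801, -0.58427081, -0.76170541],
       [ 0.30965506,  0.69606416, -0.64777189]]), 't': array([-0.45179803,  0.21416543,  0.83145698])}
top {'vertical_fov': 47.22519069053675, 'cx': 260.2405231357983, 'cy': 192.74134490238012, 'dist_coeffs': array([0.03394491, 0.        , 0.        , 0.        , 0.        ]), 'R': array([[ 0.02093456, -0.99956819,  0.02061993],
       [-0.99551403, -0.02274419, -0.09183964],
       [ 0.09226896, -0.0186048 , -0.99556029]]), 't': array([0.01847405, 0.51122273, 0.99642908])}
wrist {'vertical_fov': 69.84739609776226, 'cx': 253.35944864021727, 'cy': 188.69472524247968, 'dist_coeffs': array([0.01152246, 0.        , 0.        , 0.        , 0.        ]), 'R': array([[ 0.43861797,  0.89867033, -0.00243259],
       [ 0.86008141, -0.4189959 ,  0.29103678],
       [ 0.26052687, -0.12974618, -0.95670877]]), 't': array([-0.67241666, -0.03475294,  0.39261716])}
```

View pics/side0.png

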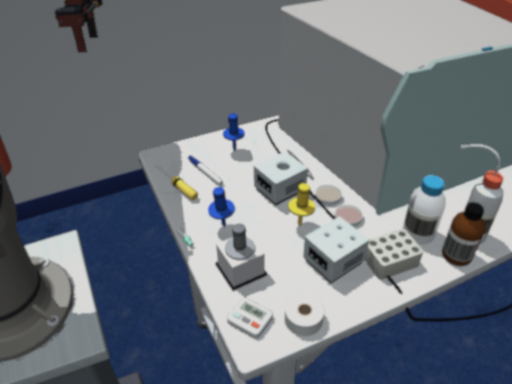

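View pics/top0.png

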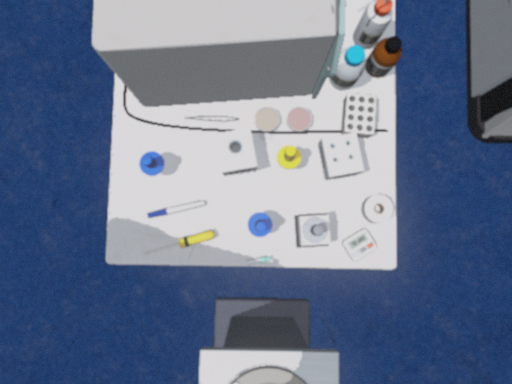

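View pics/wrist0.png

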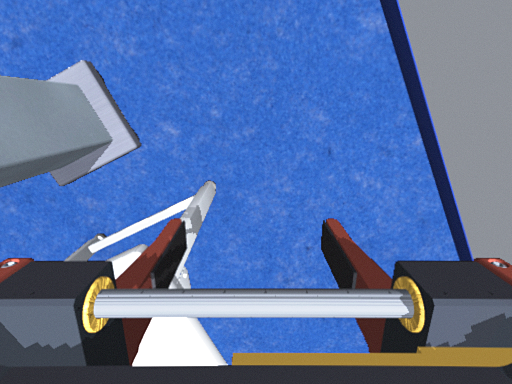

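The side and top views show the dock with the grey probe at about (318,229) in top. The wide-well block is at about (238,150) in top, and the four-hole block at (342,156). I'll enlarge these areas.

Run:
```python
import cv2,numpy as np
a=cv2.imread("pics/top0.png");s=cv2.imread("pics/side0.png")
f=lambda im,x,y,w,h,k:cv2.resize(im[y:y+h,x:x+w],None,fx=k,fy=k,interpolation=cv2.INTER_CUBIC)
A=f(a,285,200,60,60,6);B=f(a,210,120,60,60,6)
C=f(s,205,215,70,70,5.143);D=f(s,245,140,70,70,5.143)
C=cv2.resize(C,(360,360));D=cv2.resize(D,(360,360))
cv2.imwrite("pics/c1.png",np.hstack([A,B]));cv2.imwrite("pics/c2.png",np.hstack([C,D]))
```

```text
(no output)
```

View pics/c1.png

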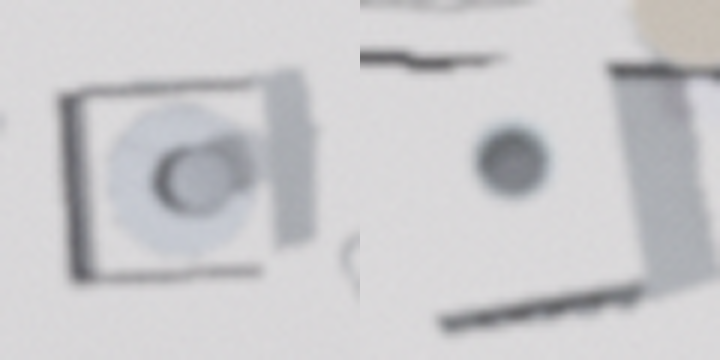

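View pics/c2.png

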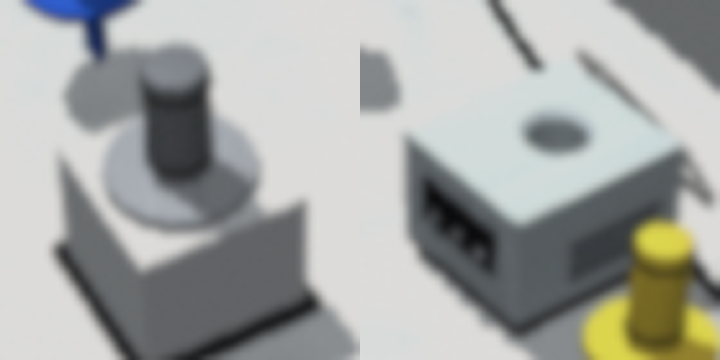

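Top-view pixels: handle top (318.4, 229.3), flange centre (314.9, 229.4), well (234.9, 146.4). Side-view pixels: handle top (239.2, 227.8), well (282.7, 165.3).

```bash
cat > h.py <<'E'
import numpy as np,cv2
from rig import manip
def K(c):
    f=192/np.tan(np.radians(c["vertical_fov"]/2)); return np.array([[f,0,c["cx"]],[0,f,c["cy"]],[0,0,1.]])
def ray(c,p):
    u=cv2.undistortPoints(np.array([[p]],float),K(c),c["dist_coeffs"])[0,0]
    R=np.array(c["R"]);t=np.array(c["t"])
    return -R.T@t, R.T@np.array([u[0],u[1],1.])
def onz(c,p,z):
    o,d=ray(c,p); return o+d*(z-o[2])/d[2]
def proj(c,X):
    R=np.array(c["R"]);t=np.array(c["t"])
    return cv2.projectPoints(np.array(X,float).reshape(-1,1,3),cv2.Rodrigues(R)[0],t,K(c),c["dist_coeffs"])[0][:,0]
def fk(s=None):
    from scipy.spatial.transform import Rotation as Ro
    s=s or manip.sense(); return s["position"],Ro.from_euler("xyz",s["tool_rot"],degrees=True).as_matrix()
def to(X,yaw=None):
    """shift in tool axes (cm) to move TCP to X"""
    p,R=fk(); return np.round(R.T@(np.array(X)-p)*100,2)
E
python3 - <<'E'
from h import *
T=manip.calibration("top");S=manip.calibration("side")
print(onz(T,(318.4,229.3),.115),onz(T,(314.9,229.4),.065),onz(S,(239.2,227.8),.115))
print(onz(T,(234.9,146.4),.068),onz(S,(282.7,165.3),.068))
for y in (0,): print(fk())
E
```

```text
[ 0.42790524 -0.09237679  0.115     ] [ 0.42812706 -0.092253    0.065     ] [ 0.42688858 -0.09733183  0.115     ]
[0.60937633 0.0893762  0.068     ] [0.60810611 0.08452985 0.068     ]
(array([0.29572405, 0.60630771, 0.22193589]), array([[-8.98796783e-01,  4.38365245e-01, -5.03734630e-04],
       [ 4.38365528e-01,  8.98795969e-01, -1.21245623e-03],
       [-7.87440186e-05, -1.31057166e-03, -9.99999138e-01]]))
```

```bash
python3 -m jog '[[8.78,-1.5,-1.3,0,0,0,0],[8.78,-2.9,-2.5,0,0,0,0],[8.78,-2.9,-2.5,0,0,0,0],[8.78,-2.9,-2.5,0,0,0,0],[8.78,-2.9,-2.5,0,0,0,0]]' 20; python3 -m jog '[[8.78,-2.9,-2.5,0,0,0,0],[8.78,-2.9,-2.5,0,0,0,0],[8.78,-2.9,-2.5,0,0,0,0],[8.78,-2.9,-2.5,0,0,0,0],[8.78,-2.9,-2.5,0,0,0,0]]'
python3 - <<'E'
from h import *
s=manip.sense();print(s["position"],s["tool_rot"],s["joint_pos"],to([.428,-.094,.22]))
T=manip.calibration("top")
for z in (0,.2,.4):print(z,onz(T,(145,105),z),onz(T,(315,95),z))
E
```

```text
t: 0.57
position: [0.3644, 0.4458, 0.2223]
tool_rot: [-180.0, -0.0, 154.0]
wrist_force: [0.6, -0.2, -0.8]
opening: 0.088
t: 0.98
position: [0.4399, 0.2698, 0.2226]
tool_rot: [-180.0, -0.0, 154.0]
wrist_force: [0.8, -0.2, -0.3]
opening: 0.0875
[0.43988685 0.2698485  0.22262872] [-1.79999862e+02 -7.32619856e-03  1.54002188e+02] [-45.4686512   12.2680937    8.14506986 111.13005059  -2.07095436
  56.7424792   27.63118402] [-14.88 -33.22   0.26]
0 [0.71775949 0.30993112 0.        ] [ 0.75396224 -0.09862756  0.        ]
0.2 [0.65976534 0.25961229 0.2       ] [ 0.68899647 -0.07026959  0.2       ]
0.4 [0.60177119 0.20929346 0.4       ] [ 0.6240307  -0.04191163  0.4       ]
```

```bash
python3 -m jog '[[8.78,0,0,0,0,0,-0.113],[8.78,0,0,0,0,0,-0.113],[8.78,0,0,0,0,0,-0.113],[8.78,0,0,0,0,0,-0.114]]'
python3 - <<'E'
from h import *
s=manip.sense();print(s["position"],s["tool_rot"],s["joint_pos"],to([.45,-.094,.21]))
T=manip.calibration("top");S=manip.calibration("side")
def tri(a,b):
    o1,d1=ray(T,a);o2,d2=ray(S,b)
    A=np.stack([d1,-d2],1);k=np.linalg.lstsq(A,o2-o1,rcond=None)[0]
    return o1+d1*k[0],o2+d2*k[1]
print(tri((315,95),(383,208)))
print(tri((338,8),(398,72)))
E
```

```text
t: 1.32
position: [0.4396, 0.2713, 0.2225]
tool_rot: [-180.0, -0.0, -179.8]
wrist_force: [-0.5, -0.1, 0.3]
opening: 0.0878
[0.43959758 0.27133392 0.22252776] [-1.79989833e+02 -1.51472772e-02 -1.79768276e+02] [-42.47522301  12.36867226   4.49198152 110.85904009  -1.14987799
  56.83260251  52.77408303] [ -0.89 -36.54   1.26]
(array([ 0.74386456, -0.09421986,  0.03108615]), array([ 0.75159594, -0.0981447 ,  0.03415403]))
(array([ 0.78490824, -0.08439263,  0.3523421 ]), array([ 0.75063824, -0.06628178,  0.33043844]))
```

```bash
python3 -m jog '[[8.78,0,-2,0,0,0,0],[8.78,0,-4,0,0,0,0],[8.78,0,-4,0,0,0,0],[8.78,0,-4,0,0,0,0],[8.78,0,-4,0,0,0,0]]';  python3 -m jog '[[8.78,0,-4,0,0,0,0],[8.78,0,-4,0,0,0,0],[8.78,0,-4,0,0,0,0],[8.78,0,-4,0,0,0,0],[8.78,0,-2.5,0,0,0,0]]';python3 -m jog '[[8.78,0,0,0,0,0,0],[8.78,0,0,0,0,0,0]]'
python3 - <<'E'
from h import *
s=manip.sense();c=manip.calibration("wrist")
cv2.imwrite("pics/w1.png",manip.camera("wrist")[:,:,::-1])
print(s["position"],s["tool_rot"],s["joint_pos"],to([.428,-.094,.21]))
print(proj(c,[[.428,-.094,.115],[.428,-.094,.065]]))
E
```

```text
t: 1.73
position: [0.439, 0.09, 0.2226]
tool_rot: [180.0, -0.0, 180.0]
wrist_force: [2.1, -0.3, -0.1]
opening: 0.0878
t: 2.15
position: [0.4385, -0.0972, 0.2228]
tool_rot: [-180.0, 0.0, 179.7]
wrist_force: [-0.1, 0.4, 0.6]
opening: 0.0879
t: 2.32
position: [0.439, -0.0944, 0.2226]
tool_rot: [180.0, -0.0, 179.7]
wrist_force: [-0.0, 0.5, -0.5]
opening: 0.0877
[ 0.43901964 -0.09439895  0.22259001] [ 1.79996704e+02 -7.86040266e-03  1.79747897e+02] [-15.7972539    5.33952658  21.5101599  119.80446165  -2.38292873
  55.2573195   96.73475925] [ 1.12 -0.11  1.25]
[[254.80214079 177.74367475]
 [254.59802707 167.11387802]]
```

View pics/w1.png

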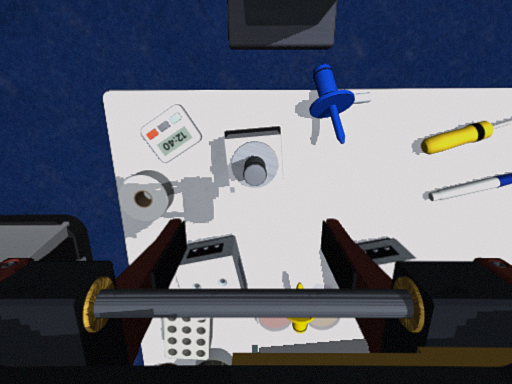

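Run:
```python
import cv2
a=cv2.imread("pics/w1.png")
cv2.imwrite("pics/c3.png",cv2.resize(a[120:210,210:300],None,fx=6,fy=6,interpolation=cv2.INTER_CUBIC))
```

```text
(no output)
```

View pics/c3.png

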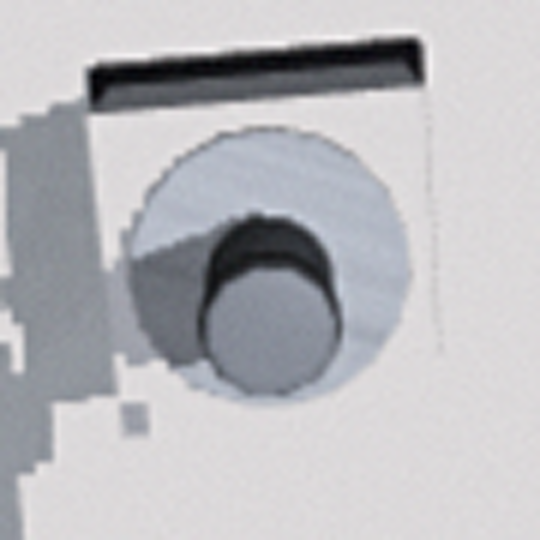

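In the crop the handle top centre is at wrist pixel (255.4, 174.8) and the flange centre at (255.1, 164.6).

Run:
```python
from h import *
c=manip.calibration("wrist")
print(onz(c,(255.4,174.8),.115),onz(c,(255.1,164.6),.065))
```

```text
[ 0.42508629 -0.0919521   0.115     ] [ 0.42511423 -0.09194602  0.065     ]
```

```bash
python3 -m jog '[[8.78,0.6,0.1,1.5,0,0,0],[8.78,0.6,0,3.5,0,0,0],[8.78,0,0,3.5,0,0,0],[8.78,0,0,2.5,0,0,0],[8.78,0,0,1.5,0,0,0]]';  python3 -m jog '[[8.78,0,0,1,0,0,0],[8.78,0,0,0.5,0,0,0],[8.78,0,0,0,0,0,0],[8.78,0,0,0,0,0,0]]'
python3 - <<'E'
from h import *
s=manip.sense();c=manip.calibration("wrist")
cv2.imwrite("pics/w2.png",manip.camera("wrist")[:,:,::-1])
cv2.imwrite("pics/s2.png",cv2.resize(manip.camera("side")[180:300,170:310,::-1],None,fx=4,fy=4,interpolation=cv2.INTER_CUBIC))
print(s["position"],s["tool_rot"],s["joint_pos"],to([.4265,-.093,.074]))
E
```

```text
t: 2.78
position: [0.4258, -0.09, 0.0951]
tool_rot: [180.0, -0.2, -179.9]
wrist_force: [0.1, -0.0, -0.1]
opening: 0.0878
t: 3.12
position: [0.4276, -0.0913, 0.0828]
tool_rot: [180.0, 0.0, -180.0]
wrist_force: [0.8, -0.9, 0.1]
opening: 0.0879
[ 0.4276348  -0.09133032  0.08283721] [ 1.79982165e+02  2.75692756e-04 -1.79958110e+02] [-12.39554463  17.83178351  19.05954888 128.59245211 -10.09297316
  34.91586566 104.15639207] [ 0.16 -0.12  0.94]
```

View pics/w2.png

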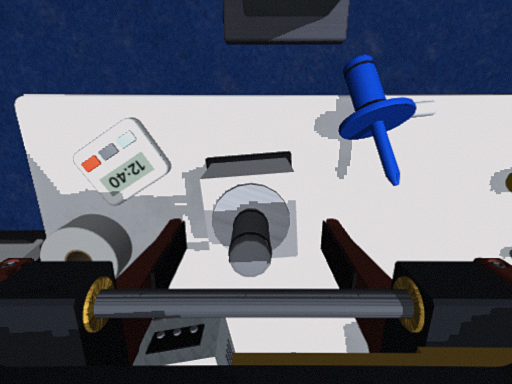

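View pics/s2.png

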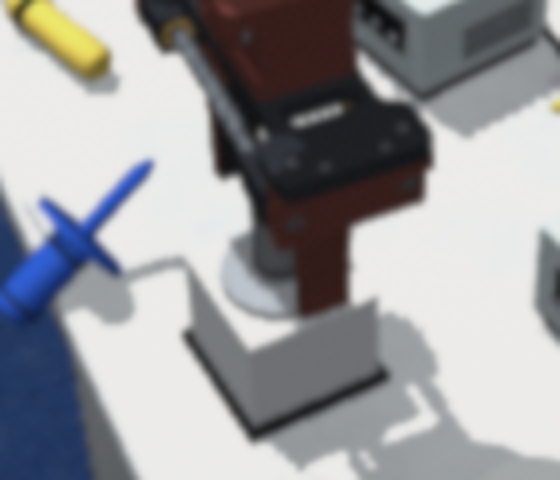

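Run:
```python
from h import *
cv2.imwrite("pics/t2.png",manip.camera("top")[:,:,::-1])
cv2.imwrite("pics/s3.png",manip.camera("side")[:,:,::-1])
```

```text
(no output)
```

View pics/t2.png

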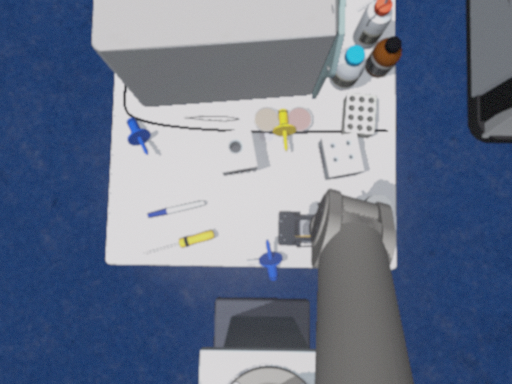

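View pics/s3.png

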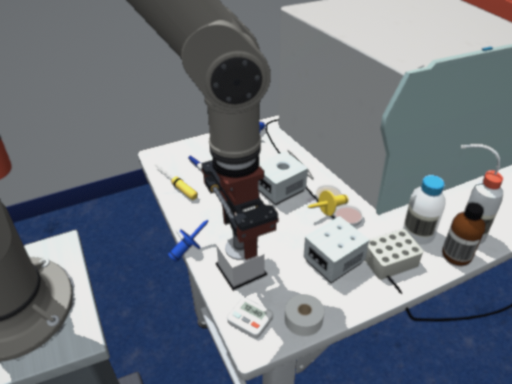

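The three coloured decoys were balanced on their tips and have toppled on their own. The arm was nowhere near two of them. The near blue one lies at the table edge, around (270,260) in top, so I'll check whether it is still moving.

```bash
python3 -m jog '[[8.78,0,0,0,0,0,0],[8.78,0,0,0,0,0,0]]'
python3 - <<'E'
from h import *
f=lambda im:cv2.resize(im[235:285,235:300],None,fx=6,fy=6,interpolation=cv2.INTER_CUBIC)
g=lambda im:cv2.resize(im[210:270,155:220],None,fx=6,fy=6,interpolation=cv2.INTER_CUBIC)
a=cv2.imread("pics/t2.png");b=manip.camera("top")[:,:,::-1]
s=cv2.imread("pics/s3.png");d=manip.camera("side")[:,:,::-1]
cv2.imwrite("pics/t3.png",np.hstack([f(a),f(b)]));cv2.imwrite("pics/s4.png",np.hstack([g(s),g(d)]))
E
```

```text
t: 3.48
position: [0.4276, -0.0922, 0.0831]
tool_rot: [180.0, 0.1, 180.0]
wrist_force: [-0.2, -0.7, 0.3]
opening: 0.0876
```

View pics/t3.png

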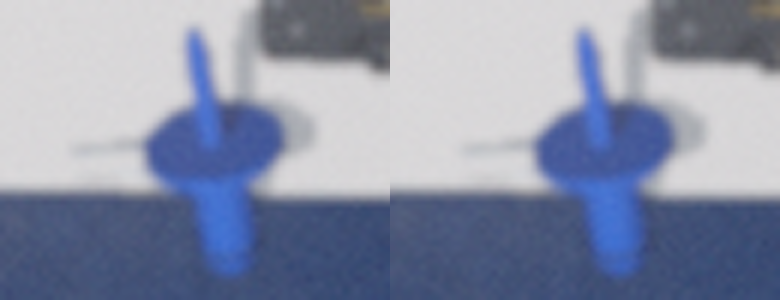

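View pics/s4.png

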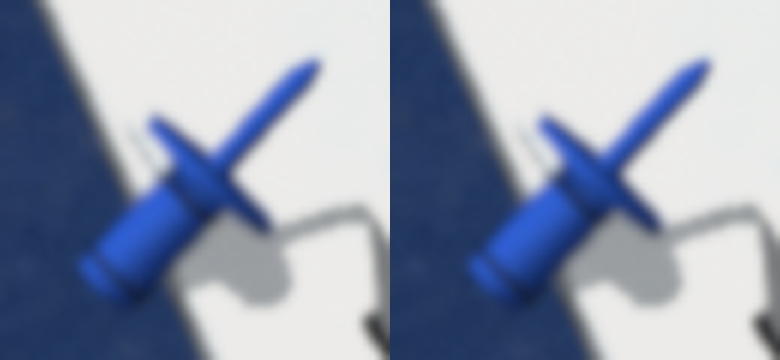

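The near decoy is at rest: the crops 0.17 s apart look identical, with its handle leaning over the edge. I'll stay clear of it and grasp.

```bash
python3 -m jog '[[8.78,0.14,-0.05,0.5,0,0,0],[8.78,0,0,0.4,0,0,0],[6,0,0,0,0,0,0],[4,0,0,0,0,0,0],[3,0,0,0,0,0,0]]' 25;  python3 -m jog '[[2,0,0,0,0,0,0],[1.5,0,0,0,0,0,0],[1,0,0,0,0,0,0],[0.5,0,0,0,0,0,0],[0.5,0,0,0,0,0,0]]' 25; python3 -m jog '[[0.5,0,0,0,0,0,0],[0.5,0,0,0,0,0,0],[0.5,0,0,0,0,0,0],[0.5,0,0,0,0,0,0]]' 25
python3 - <<'E'
from h import *
c=manip.calibration("wrist");cv2.imwrite("pics/w3.png",manip.camera("wrist")[:,:,::-1])
E
```

```text
t: 4.0
position: [0.4258, -0.0928, 0.0735]
tool_rot: [-180.0, -0.0, 179.9]
wrist_force: [-0.5, -0.1, -0.0]
opening: 0.0711
t: 4.42
position: [0.426, -0.0927, 0.0737]
tool_rot: [180.0, 0.0, 180.0]
wrist_force: [-0.4, 0.2, 0.2]
opening: 0.038
t: 4.75
position: [0.426, -0.0927, 0.0737]
tool_rot: [180.0, 0.0, 180.0]
wrist_force: [-0.0, 0.2, 0.8]
opening: 0.0237
```

View pics/w3.png

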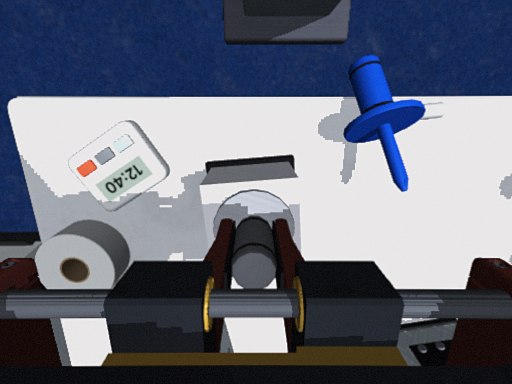

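The handle is gripped between the pads, with the opening at 23.7 mm. Now I'll lift.

```bash
python3 -m jog '[[0.5,0,0,-0.5,0,0,0],[0.5,0,0,-1,0,0,0],[0.5,0,0,-1.5,0,0,0],[0.5,0,0,-2,0,0,0],[0.5,0,0,-2,0,0,0]]' 35;  python3 -m jog '[[0.5,0,0,-2,0,0,0],[0.5,0,0,-1.5,0,0,0],[0.5,0,0,-1,0,0,0],[0.5,0,0,0,0,0,0],[0.5,0,0,0,0,0,0]]'
python3 - <<'E'
from h import *
s=manip.sense();c=manip.calibration("wrist");cv2.imwrite("pics/w4.png",manip.camera("wrist")[:,:,::-1])
cv2.imwrite("pics/s5.png",manip.camera("side")[:,:,::-1])
print(s["position"],s["tool_rot"],to([.609,.087,.185]))
E
```

```text
t: 5.22
position: [0.4253, -0.0928, 0.1443]
tool_rot: [-180.0, -0.1, 179.9]
wrist_force: [0.0, -0.5, -0.8]
opening: 0.0234
t: 5.63
position: [0.426, -0.0926, 0.1889]
tool_rot: [180.0, 0.1, 180.0]
wrist_force: [-0.3, -0.7, -1.7]
opening: 0.0235
[ 0.42601542 -0.0926131   0.18891321] [1.79981363e+02 5.94563814e-02 1.79959020e+02] [-18.36  17.98   0.27]
```

View pics/w4.png

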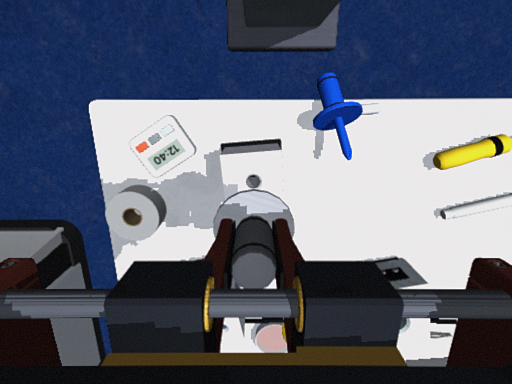

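View pics/s5.png

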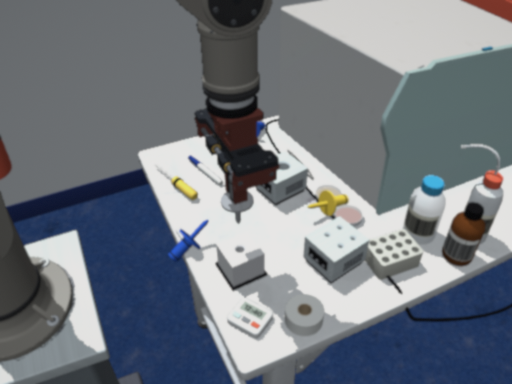

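```bash
python3 -m jog '[[0.5,-1,1,0,0,0,0],[0.5,-2,2,0,0,0,0],[0.5,-2.5,2.5,0,0,0,0],[0.5,-2.5,2.5,0,0,0,0],[0.5,-2.5,2.5,0,0,0,0]]' 35;  python3 -m jog '[[0.5,-2.5,2.5,0,0,0,0],[0.5,-2.5,2.5,0,0,0,0],[0.5,-2,2,0,0,0,0],[0.5,-1,0.6,0,0,0,0],[0.5,0,0,0,0,0,0]]' ; python3 -m jog '[[0.5,0,0,0,0,0,0],[0.5,0,0,0,0,0,0]]'
python3 - <<'E'
from h import *
s=manip.sense();c=manip.calibration("wrist");im=manip.camera("wrist")[:,:,::-1];cv2.imwrite("pics/w5.png",im)
cv2.imwrite("pics/s6.png",manip.camera("side")[:,:,::-1])
f=lambda im:cv2.resize(im[140:210,210:300],None,fx=4,fy=4,interpolation=cv2.INTER_CUBIC)
cv2.imwrite("pics/c5.png",np.vstack([f(cv2.imread("pics/w4.png")),f(im)]))
print(s["position"],s["tool_rot"],to([.609,.087,.185]))
E
```

```text
t: 6.15
position: [0.5321, 0.0144, 0.1876]
tool_rot: [180.0, -0.1, 180.0]
wrist_force: [0.3, -0.5, 0.0]
opening: 0.0236
t: 6.57
position: [0.6127, 0.0923, 0.1868]
tool_rot: [180.0, -0.0, -179.8]
wrist_force: [-0.4, 0.5, -0.8]
opening: 0.0235
t: 6.73
position: [0.6102, 0.0873, 0.1877]
tool_rot: [-179.9, -0.1, 179.9]
wrist_force: [0.4, -0.3, -1.1]
opening: 0.0233
[0.61015819 0.08729119 0.18770511] [-1.79945864e+02 -1.12618661e-01  1.79895355e+02] [0.13 0.   0.34]
```

View pics/w5.png

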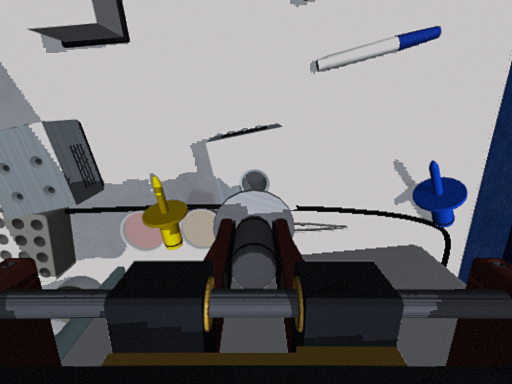

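View pics/c5.png

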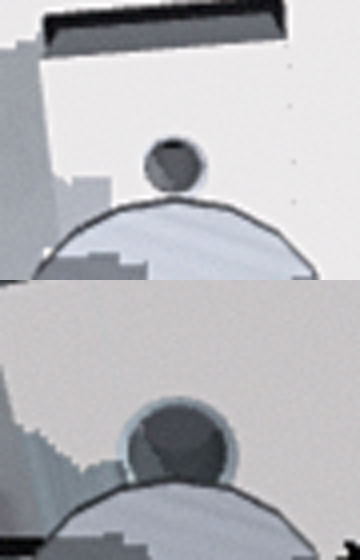

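View pics/s6.png

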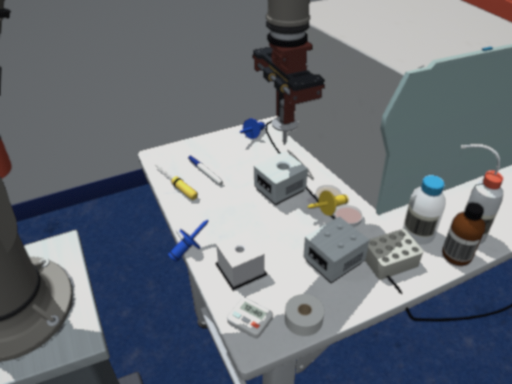

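Well mouth in the wrist picture is at about (254.6, 183.3). The dock hole was at (253.1, 181.1) in the earlier one.

Run:
```python
from h import *
c=manip.calibration("wrist")
p,R=fk();w=onz(c,(254.6,183.3),.068);print("well",w)
# dock hole seen with TCP (.4260,-.0926,.1889): shift the camera
from copy import deepcopy
d=deepcopy(c);D=np.array([.4260,-.0926,.1889])-p;d["t"]=np.array(c["t"])-np.array(c["R"])@D
print("dock hole",onz(d,(253.1,181.1),.060))
# flange centre seen in the hand
```

```text
well [0.60862134 0.08712787 0.068     ]
dock hole [ 0.42423887 -0.09407707  0.06      ]
```

```bash
python3 -m jog '[[0.5,0.1,0,1,0,0,0],[0.5,0,0,1.5,0,0,0],[0.5,0,0,1.5,0,0,0],[0.5,0,0,1,0,0,0],[0.5,0,0,0.5,0,0,0]]' 35;  python3 -m jog '[[0.5,0,0,0,0,0,0],[0.5,0,0,0,0,0,0]]'
python3 - <<'E'
from h import *
s=manip.sense()
im=manip.camera("side")[:,:,::-1];cv2.imwrite("pics/s7.png",cv2.resize(im[80:210,230:340],None,fx=4.5,fy=4.5,interpolation=cv2.INTER_CUBIC))
print(s["position"],s["tool_rot"],s["wrist_force"],to([.609,.087,.0817]))
E
```

```text
t: 7.25
position: [0.6087, 0.0876, 0.1318]
tool_rot: [-180.0, -0.1, 179.9]
wrist_force: [0.8, 1.1, -0.5]
opening: 0.0232
t: 7.42
position: [0.6101, 0.088, 0.1337]
tool_rot: [-180.0, -0.0, 179.9]
wrist_force: [-0.4, -0.0, 0.0]
opening: 0.0235
[0.61011435 0.08800515 0.13373517] [-1.79999616e+02 -6.03074651e-04  1.79938686e+02] [-0.35020377 -0.03776517  0.0055643 ] [ 0.16 -0.11  5.25]
```

View pics/s7.png

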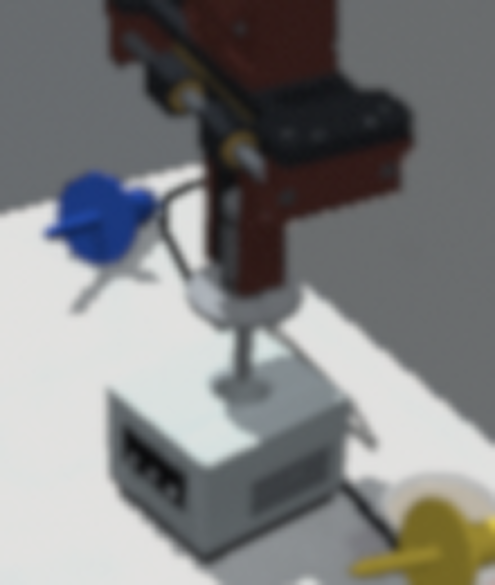

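The rod tip, at (238,385) in the crop, is in the well mouth and centred. I'll lower on.

```bash
python3 -m jog '[[0.5,0.1,-0.1,0.8,0,0,0],[0.5,0,0,1,0,0,0],[0.5,0,0,1,0,0,0],[0.5,0,0,0.8,0,0,0],[0.5,0,0,0.5,0,0,0]]' 35;  python3 -m jog '[[0.5,0,0,0.3,0,0,0],[0.5,0,0,0.2,0,0,0],[0.5,0,0,0,0,0,0],[0.5,0,0,0,0,0,0]]'
```

```text
t: 7.88
position: [0.6082, 0.0871, 0.0909]
tool_rot: [-180.0, -0.1, 180.0]
wrist_force: [-0.9, -0.4, -1.2]
opening: 0.0238
t: 8.22
position: [0.6093, 0.0871, 0.0878]
tool_rot: [180.0, 0.0, 180.0]
wrist_force: [-0.4, -0.5, -0.9]
opening: 0.0236
```

```bash
python3 -m jog '[[0.5,0,0,0.2,0,0,0],[0.5,0,0,0.15,0,0,0],[0.5,0,0,0.1,0,0,0],[0.5,0,0,0,0,0,0],[0.5,0,0,0,0,0,0]]';  python3 -m jog '[[0.5,0,0,0.1,0,0,0],[0.5,0,0,0,0,0,0],[0.5,0,0,0,0,0,0]]'
```

```text
t: 8.63
position: [0.609, 0.0872, 0.0831]
tool_rot: [180.0, -0.0, 180.0]
wrist_force: [0.3, 0.5, -0.7]
opening: 0.0237
t: 8.88
position: [0.6091, 0.0871, 0.0822]
tool_rot: [180.0, 0.0, 180.0]
wrist_force: [-0.3, -0.1, -0.8]
opening: 0.0237
```

```bash
python3 -m jog '[[0.5,0,0,0.05,0,0,0],[0.5,0,0,0,0,0,0],[0.5,0,0,0,0,0,0]]';  python3 -m jog '[[0.5,0,0,0.05,0,0,0],[0.5,0,0,0,0,0,0],[0.5,0,0,0,0,0,0]]';  python3 - <<'E'
from h import *
im=manip.camera("side")[:,:,::-1];cv2.imwrite("pics/s8.png",cv2.resize(im[80:210,230:340],None,fx=4.5,fy=4.5,interpolation=cv2.INTER_CUBIC))
E
```

```text
t: 9.13
position: [0.6092, 0.0872, 0.0817]
tool_rot: [180.0, 0.0, 180.0]
wrist_force: [0.4, 0.6, 0.1]
opening: 0.0234
t: 9.38
position: [0.6092, 0.0872, 0.0817]
tool_rot: [180.0, 0.0, 180.0]
wrist_force: [-2.3, -0.4, 5.6]
opening: 0.0235
```

View pics/s8.png

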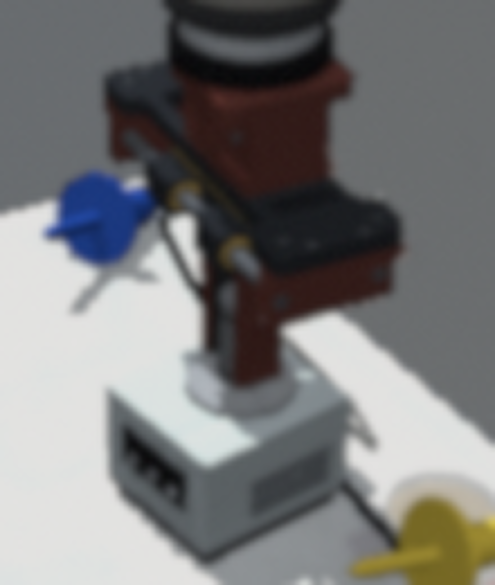

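Contact came at the expected height, at 5.6 N, and the flange lies on the block. I'll open slowly and retreat upward.

```bash
python3 -m jog '[[2.6,0,0,0,0,0,0],[3,0,0,0,0,0,0],[3.5,0,0,0,0,0,0],[4,0,0,0,0,0,0],[5,0,0,0,0,0,0]]';  python3 -m jog '[[6,0,0,0,0,0,0],[7,0,0,0,0,0,0],[7,0,0,0,0,0,0],[7,0,0,0,0,0,0],[7,0,0,0,0,0,0]]'; python3 -m jog '[[7,0,0,-0.5,0,0,0],[7,0,0,-1,0,0,0],[7,0,0,-2,0,0,0],[7,0,0,-2,0,0,0],[7,0,0,-2,0,0,0]]'; python3 -m jog '[[7,0,0,-2,0,0,0],[7,0,0,-2,0,0,0],[7,0,0,-1,0,0,0],[7,0,0,0,0,0,0],[7,0,0,0,0,0,0]]'
python3 - <<'E'
from h import *
im=manip.camera("side")[:,:,::-1]
S=manip.calibration("side");c=manip.calibration("wrist");w=manip.camera("wrist")[:,:,::-1]
cv2.imwrite("pics/s9.png",im);cv2.imwrite("pics/w9.png",w);
cv2.imwrite("pics/c9.png",cv2.resize(im[120:210,240:330],None,fx=6,fy=6,interpolation=cv2.INTER_CUBIC))
print(proj(c,[[.609,.0872,.123],[.609,.0872,.073]]))
E
```

```text
t: 9.85
position: [0.609, 0.0872, 0.081]
tool_rot: [-180.0, -0.0, 180.0]
wrist_force: [-0.0, -0.1, -0.1]
opening: 0.0434
t: 10.27
position: [0.6091, 0.0872, 0.0811]
tool_rot: [180.0, -0.0, 180.0]
wrist_force: [0.3, -0.6, -1.3]
opening: 0.0695
t: 10.68
position: [0.6092, 0.087, 0.1579]
tool_rot: [-180.0, 0.0, 179.9]
wrist_force: [0.1, -0.2, 0.4]
opening: 0.0701
t: 11.1
position: [0.6092, 0.0872, 0.2065]
tool_rot: [180.0, 0.1, 180.0]
wrist_force: [-0.3, 0.0, 0.1]
opening: 0.0703
[[254.60085243 196.36860477]
 [254.42117529 182.14093883]]
```

View pics/s9.png

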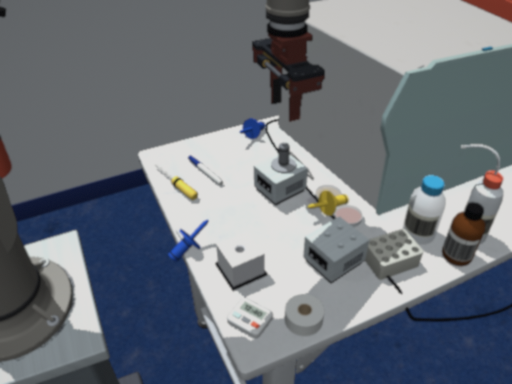

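View pics/w9.png

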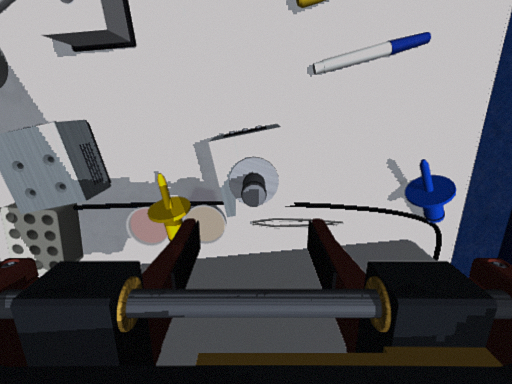

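View pics/c9.png

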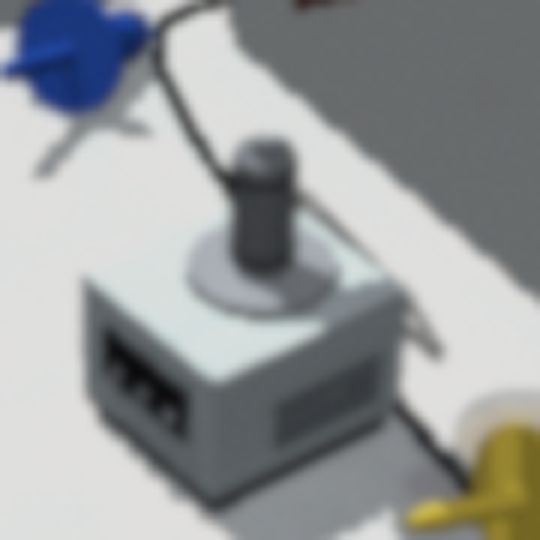

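The probe stands upright in the wide-well block with its flange flat on the top. The gripper is clear, and the near blue decoy still lies at the edge, unmoved.

```bash
python3 -c "
from rig import manip
print(manip.sense()['t'],manip.sign_off())"
```

```text
the job is handed in; nothing more can be done
11.2 None
```

The probe is out of the dock and seated in the single-well block. I handed the job in at 11.2 s.

- **Placing:** I gripped the probe by its handle and lowered it into the well until it made contact at 5.6 N. The tool was then within 1 mm of the expected seating height. I opened the fingers only after that and pulled straight up.
- **Last checks:** The side and wrist pictures show the probe upright and centred, its flange flat on the block. The gripper was about 12 cm above its seating height, with about zero wrist force.
- **Camera disagreement:** The three cameras' estimates of the probe and well positions differed by up to about 5 mm. I placed by the wrist view, and the well leaves about 8 mm of clearance all round.
- **Decoys:** The three blue and yellow decoys stood on their tips and toppled by themselves. I felt no contact, and the arm was not near two of them. The near blue one came to rest with its handle over the table's edge, and it was still there, unmoved, in the last picture.

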